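Feel the plate gap of a sample press with a taper gauge

ROBOT

A 6-joint arm with a two-finger parallel gripper is mounted at the origin on the work surface. World frame = base frame: x ahead of the robot, y to its left, z up, the work surface at z = 0. Lengths are in m, angles in rad, forces in N, time in s.
With the tool pointing down it reaches from about 0.4 to 0.925 m from the base axis. Payload 3.4 kg.
Tool frame: the origin (TCP) lies at the very end of the fingers, on their centre line; the grasp point (between the pads) lies 19 mm behind it (bot.grip_point_offset is the distance from the TCP to the grasp point, in m); z points along the fingers, y is the line along which they close (so a half turn about z gives the same grasp; the last joint's range is limited). The gripper opens to 85 mm and grips with 20 to 120 N. Pads are 22 mm wide; open, the fingers measure 114 mm over their backs; the gripper's body (76 mm by 85 mm) begins 54 mm behind the grasp point. The pads swing forward as they close: fully open they stand 13 mm farther back than shut.
Start: joints at [1.113, 0.307, 1.506, -0, 1.328, -0.073], TCP at [0.215, 0.533, 0.231] pointing down, gripper open.
Joint ranges: [-3.12, 3.12], [-1.05, 2.28], [0.14, 2.33], [-1.42, 4.57], [0.1, 2.73], [-2.68, 2.68]. Speed limits (rad/s): [2.57, 2.57, 3.14, 3.14, 3.14, 3.14].

INTERFACE

Orientations are given as a 3x3 rotation matrix whose columns are the frame's x, y, z axes.
In Python, from workcell import bot gives the robot as it stands.
- The arm moves only by the tool carry_out, never from a script. Its argument "commands" is a list of rows, each a list of 5 numbers: the finger opening in mm, from 0 to 85.4, then the shift along the tool's x, y, z scaled (see below), then the turn about the tool's z scaled (see below). In form: [[claw, x, y, z, turn], ...]. A call has 1 to 20 rows; each row is the pose to reach, as a shift and turn from the pose commanded when the call began, along the tool's axes at that moment; what a row does not reach only later rows make up. The controller multiplies each number of a shift by 8 cm and each number of a turn by pi/2 rad. A row lasts 1/10 s, in which the tool goes at most 50 mm and 8.59 degrees, less where a joint would pass 70% of its speed; a pose out of reach is approached as far as the arm can. A call with a number of a shift or a turn outside -1 to 1 is refused whole. A call with a gripper value outside its range is refused whole. The fingers move at their own pace and stop on an object; "squeeze" is the grip in N (left out, the last holds). Time passes only in rows, so rows that repeat a pose let the fingers close. It gives the time, the measured TCP pose, the force, the opening and the grip force at its end, in the units of the state.
- bot.observe(): the state, without advancing time (a new reading comes with each control period).
- bot.capture(name): name is "scene" or "top" or "wrist"; returns the picture (400x640x3 uint8, red, green, blue); there is no depth.
- bot.camera_model(name): a dict with "mtx" (3x3 intrinsics, pixels), "k1" (the pictures are not rectified: a ray, as slopes to the right and down, at radius r is drawn at 1 + k1 r^2 times it, then the intrinsics apply), "eye" and "rotation" of the camera in the world. Camera axes: x right, y up, looking along -z (the intrinsics and any distortion apply to the point x, -y, -z); pixel columns grow to the right and rows downward; lengths in m; the calibration is good to about 2 mm. A picture is of the moment at which its call begins: read the wrist's pose just before it. camera_model takes no time and is no camera call; for the wrist camera it gives the pose at the moment of the call.
- bot.job_done(): hands the job in; it is judged then, once.
The state is a dict: "clock": time; "q": joint angles; "joint_vel": joint speeds; "joint_torque": joint torques, N m; "tcp_pos": TCP position; "orientation": TCP orientation; "force": force on the tool from outside, world axes, zero at the start; "torque": the same for the moment, N m; "gripper_width": finger opening in m; "grasp_force": force on a finger pad.
Only numpy, scipy, OpenCV 4.12 (cv2) and the standard library are available. Lean on these libraries where they do the work, as an engineer would, in place of code of your own. Each camera call takes 0.05 s, during which the arm holds its last target. There are 200 camera calls.

TASK

Check the plate gap of the little sample press: pick up the steel taper gauge by its upright black grip, set its blade flat on the press's lower plate in front of the gap, and slide the thin end straight in under the upper plate until it drags snugly and has raised the upper plate by about 3 mm (never 8 mm). Finish while still gripping the gauge, holding it flat and still at that depth; do not let go. Leave the jar and the glass beaker where they are.

Things in the scene. Friction and masses are not known exactly. Their poses are not given: they have to be found in the camera images.
- gauge_grip (a point): centre of the taper gauge's upright black plastic grip, a block 40 mm long (x), 20 mm wide (y) and 56 mm tall (z); the gauge starts lying flat on the table with this point 32 mm above its underside. x points along the blade to its thin end, z up. Gauge weighs about 0.18 kg, its balance point lies about 40 mm ahead of the grip.
- gauge_tip (a point): middle of the thin end of the gauge's steel blade, at its flat underside, 120 mm ahead (x) of the grip's centre and 32 mm below it. The blade is 25 mm wide and 100 mm long; its thickness grows evenly from 2 mm at this end to 14.5 mm at the grip (1 mm per 8 mm).
- gauge: the whole taper gauge, steel blade and black grip; origin 32 mm below the grip's centre, level with the blade's flat underside; axes as gauge_grip
- press: sample press fixed to the table. Origin at table height below the middle of the upper plate's front lower edge; x points level into the gap from its open front, gap's middle y = 0. Steel lower plate 70 mm wide, flat top 30 mm up, from x = -40 (a ledge before the gap) to +90 mm, on a white base 130 mm wide, 18 mm tall, x -40 to +110. Columns at x = 45, y = +-50 mm, cross bar and knob to 108 mm up.
- platen: steel upper plate of the press, 90 (x) x 120 (y) x 12 mm, level, guided up and down only. Origin at the middle of its front lower edge, axes as the press. It rests 4 to 7 mm above the lower plate (differs each time) and lifts against its 0.25 kg weight and a light spring (0.7 N per mm), at most 12 mm; once touching, the blade raises it 1 mm per 8 mm.
- jar: bystander: amber glass jar with a steel cap, 84 mm wide, 130 mm tall, origin under its centre
- beaker: bystander: clear drinking-glass shaped beaker, 64 mm wide, 100 mm tall, origin under its centre
Mind the look-alikes: they are no part of the job. Leave any turquoise look-alike of the gauge alone. Leave any yellow look-alike of the press alone.

How it is judged:
On the way, in this order (a step that is already met when the one before it is completed fails the run):
1. the gauge is gripped and lifted off the table (height (world z) of gauge above 0.02 m and contact force between gauge and the fingers above 10 N), for 0.1 s.
2. the blade's thin end is in the gap between the plates (x of gauge_tip in the frame of press above 0.008 m and z of gauge_tip in the frame of platen below 0 m and y of gauge_tip in the frame of press between -0.03 and 0.03 m), for 0.1 s.
At the end, for the whole second after the job is handed in: still gripped (over 10 N); blade flat (0.08 rad) on the lower plate (over 0.5 N), straight (0.15 rad), its end over 15 mm in, within 20 mm of the middle; it holds the upper plate (over 1 N) 1.5 to 5 mm above its rest; all still (10 mm/s); jar, beaker within 20 mm of their starts (distance of platen from where it was at the start of the episode between 0.0015 and 0.005 m and contact force between gauge and platen above 1 N and contact force between gauge and press above 0.5 N and contact force between gauge and the fingers above 10 N and x of gauge_tip in the frame of press above 0.015 m and y of gauge_tip in the frame of press between -0.02 and 0.02 m and angle between the x axis of gauge and the x axis of press, either way round below 0.15 rad and angle between gauge's own z axis and vertical below 0.08 rad and linear speed of each of gauge, platen below 0.01 m/s and distance of each of jar, beaker from where it was at the start of the episode below 0.02 m); the arm keeps its last pose, push and grip.
It fails at once if the upper plate is forced up by 8 mm or more (distance of platen from where it was at the start of the episode above 0.008 m).
It fails at once if a bystander is pushed away (distance of any of jar, beaker from where it was at the start of the episode above 0.03 m).
It also fails if it takes over 58 s, if anything falls off the work surface, if the arm or the gripper's body presses on something with over 40 N, if the wrist force passes 120 N, or if a joint passes its speed limit or range.

## Working session

There is one attempt and no reset: what is moved stays moved. The work goes in short steps, Python scripts to look and compute and a tool call to move; the robot and the scene stay as the last step left them, time stands still between calls to the robot, and variables do not carry over. Pictures are saved under pics/ and viewed, at most 10 in all, crops included, and the job is handed in when it is done.

Besides the shell and the picture viewer there is one more tool, called after ">>>" by a JSON object that holds its "name" and its "arguments". carry_out: Moves the arm, as the interface text tells. Its arguments: {"type":"object","properties":{"commands":{"type":"array"},"squeeze":{"type":"number"}},"required":["commands"]}

```bash
mkdir -p pics; cat > h.py <<'E'
import numpy as np, cv2
from workcell import bot
def save(cam,name,crop=None,s=1):
    im=bot.capture(cam)[:,:,::-1]
    cv2.imwrite(f'pics/{cam}_raw_{name}.png',im)
    if crop: x0,y0,x1,y1=crop; im=im[y0:y1,x0:x1]
    im=cv2.resize(im,None,fx=s,fy=s,interpolation=cv2.INTER_CUBIC)
    cv2.imwrite(f'pics/{name}.png',im)
def ray(m,u,v):
    K=np.array(m['mtx']);k=m['k1']
    d=cv2.undistortPoints(np.array([[[u,v]]],float),K,np.array([k,0,0,0.]))[0,0]
    r=np.array(m['rotation'])@np.array([d[0],-d[1],-1]); return np.array(m['eye']),r
def onz(m,u,v,z):
    e,r=ray(m,u,v); return e+r*(z-e[2])/r[2]
def proj(m,P):
    p=np.array(m['rotation']).T@(np.array(P)-m['eye']); a=np.array([p[0],-p[1]])/-p[2]
    a=a*(1+m['k1']*(a@a)); K=np.array(m['mtx']); return (K@[a[0],a[1],1])[:2]
E
python3 - <<'E'
from h import *
save('top','top0',s=1.25);save('scene','scene0',s=1.25)
for c in('top','scene','wrist'):
    m=bot.camera_model(c);print(c,np.round(m['eye'],3),np.round(m['rotation'],2).tolist(),np.round(m['mtx'],0).tolist(),m['k1'])
s=bot.observe();print(s['clock'],np.round(s['orientation'],3).tolist())
E
```

```text
top [0.446 0.016 1.109] [[-0.02, 1.0, -0.08], [-1.0, -0.02, 0.02], [0.02, 0.08, 1.0]] [[439.0, 0.0, 318.0], [0.0, 439.0, 200.0], [0.0, 0.0, 1.0]] -0.10658521694056257
scene [0.997 0.221 0.891] [[-0.43, -0.75, 0.5], [0.9, -0.37, 0.22], [0.02, 0.54, 0.84]] [[378.0, 0.0, 319.0], [0.0, 378.0, 197.0], [0.0, 0.0, 1.0]] -0.004468113858979273
wrist [0.138 0.564 0.373] [[0.37, -0.88, -0.3], [0.93, 0.35, 0.12], [-0.0, -0.32, 0.95]] [[290.0, 0.0, 315.0], [0.0, 290.0, 200.0], [0.0, 0.0, 1.0]] -0.02656224514395861
0.1 [[-0.927, 0.374, -0.001], [0.374, 0.927, -0.002], [0.0, -0.002, -1.0]]
```

View pics/top0.png

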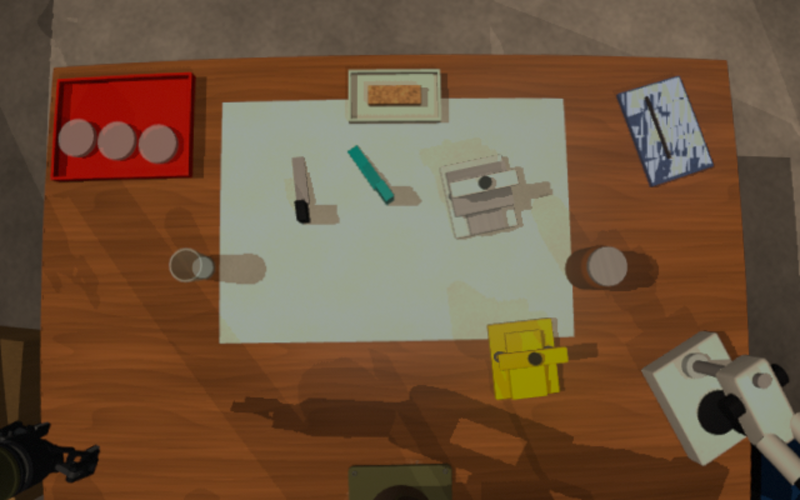

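View pics/scene0.png

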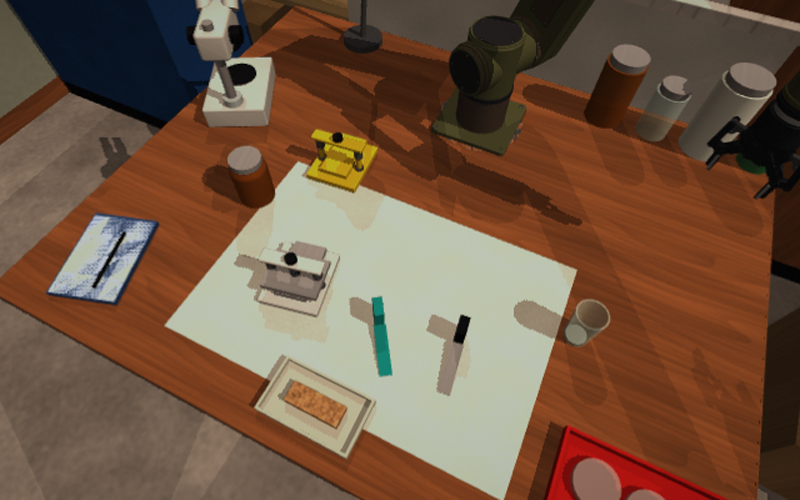

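```bash
python3 - <<'E'
import cv2,numpy as np
a=cv2.imread('pics/top_raw_top0.png')
p=cv2.resize(a[110:200,340:450],None,fx=6,fy=6,interpolation=cv2.INTER_CUBIC)[:,:]
g=cv2.resize(a[110:200,220:270],None,fx=6,fy=6,interpolation=cv2.INTER_CUBIC)
cc=lambda i:np.clip(i*1.4,0,255).astype('uint8')
b=cv2.imread('pics/scene_raw_scene0.png')
q=cv2.resize(b[185:260,195:285],None,fx=6,fy=6,interpolation=cv2.INTER_CUBIC)
out=np.hstack([p]);cv2.imwrite('pics/c1.png',out)
h=np.zeros((540,300+540-0,3),'uint8');h=np.zeros((540,800,3),'uint8');h[:,:250]=g[:,25:275];h[:450,260:800]=q
cv2.imwrite('pics/c2.png',h)
E
```

```text
(no output)
```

View pics/c1.png

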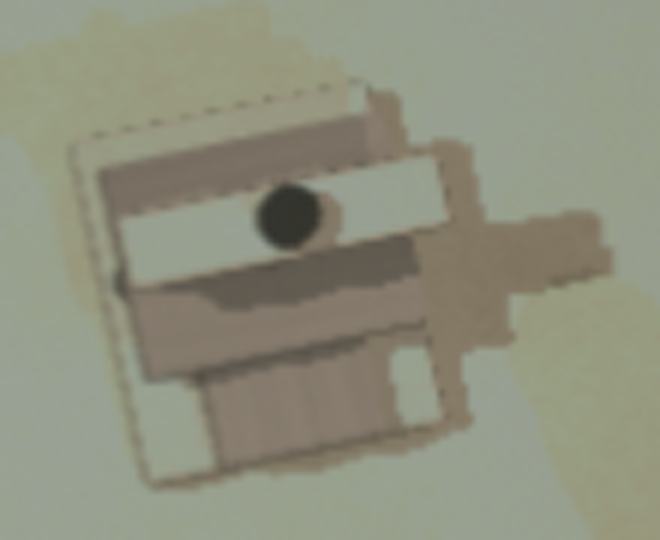

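View pics/c2.png

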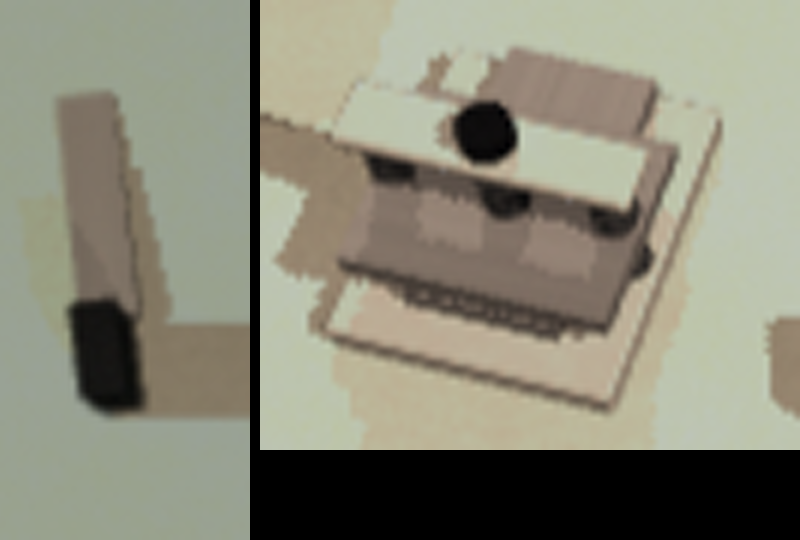

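```bash
cat > fit.py <<'E'
from h import *
from scipy.optimize import least_squares
def fit(m,pts,x0):
    """pts: (X,Y,Z,u,v) model mm->pix"""
    pts=np.array(pts,float)
    def f(p):
        c,s=np.cos(p[2]),np.sin(p[2]);r=[]
        for X,Y,Z,u,v in pts:
            r+=list(proj(m,[p[0]+(c*X-s*Y)/1e3,p[1]+(s*X+c*Y)/1e3,Z/1e3])-[u,v])
        return r
    o=least_squares(f,x0,loss='soft_l1');return o.x,np.round(f(o.x),1).reshape(-1,2)
E
python3 - <<'E'
from fit import *
m=bot.camera_model('top')
c=lambda x,y:(340+x/6,110+y/6)
P=[(-40,65,18,*c(152,487)),(-40,-65,18,*c(443,425)),(110,65,18,*c(70,145)),(110,-65,18,*c(365,82)),
(-40,35,30,*c(218,468)),(0,60,47.5,*c(143,380)),(0,-60,47.5,*c(425,325))]
x,r=fit(m,P,[.65,-.15,0]);print('press',np.round(x,4),r.tolist())
g=lambda x,y:(220+(x+25)/6,110+y/6)
P=[(120,12.5,1,*g(55,97)),(120,-12.5,1,*g(115,92)),(-20,-10,4,*g(143,407)),(20,10,60,*g(70,303)),(-20,10,60,*g(80,390)),(20,-10,60,*g(125,300))]
x,r=fit(m,P,[.6,.1,0]);print('gauge',np.round(x,4),r.tolist())
for n,u,v in(('beaker',188,265),('jar',608,266)): print(n,onz(m,u/1.25,v/1.25,.1))
E
```

```text
press [ 0.6025 -0.1744  0.1919] [[-1.2, 0.1], [0.3, -0.1], [-0.3, -0.6], [0.0, 0.0], [0.1, 0.3], [0.2, 0.4], [0.5, -0.2]]
gauge [0.6083 0.184  0.1262] [[0.4, 0.1], [-0.0, -0.4], [1.0, 0.4], [-0.3, -0.3], [0.1, 1.5], [-1.3, -0.9]]
beaker [0.50210766 0.38930006 0.1       ]
jar [ 0.4880069  -0.39689365  0.1       ]
```

>>> {"name": "carry_out", "arguments": {"commands": [[85,-0.5,-0.3,0,-0.09],[85,-1,-0.6,0,-0.18],[85,-1,-0.6,0,-0.27],[85,-1,-0.6,0,-0.325],[85,-1,-0.6,0,-0.325]], "squeeze": 60}}

```text
clock: 0.6
tcp_pos: [0.2717, 0.458, 0.231]
orientation: [[-0.992, -0.125, -0.001], [-0.125, 0.992, -0.001], [0.001, -0.001, -1.0]]
force: [-0.2, -0.4, -0.1]
gripper_width: 0.0847
grasp_force: 0.0
```

>>> {"name": "carry_out", "arguments": {"commands": [[85,-0.4,-0.4,0,0],[85,-0.95,-1,0,0],[85,-0.95,-1,0,0]]}}

```text
clock: 0.9
tcp_pos: [0.3595, 0.3868, 0.231]
orientation: [[-0.992, -0.122, 0.001], [-0.122, 0.992, -0.002], [-0.001, -0.002, -1.0]]
force: [0.2, 0.6, 0.3]
gripper_width: 0.085
grasp_force: 0.0
```

>>> {"name": "carry_out", "arguments": {"commands": [[85,-0.45,-0.5,0,0],[85,-0.95,-1,0,0],[85,-0.95,-1,0,0]]}}

```text
clock: 1.2
tcp_pos: [0.446, 0.3169, 0.2311]
orientation: [[-0.993, -0.121, 0.002], [-0.121, 0.993, -0.001], [-0.002, -0.001, -1.0]]
force: [-0.3, -0.0, -0.1]
gripper_width: 0.085
grasp_force: 0.0
```

>>> {"name": "carry_out", "arguments": {"commands": [[85,-0.45,-0.5,0,0],[85,-0.95,-1,0,0],[85,-0.95,-1,0,0]]}}

```text
clock: 1.5
tcp_pos: [0.5316, 0.2473, 0.231]
orientation: [[-0.993, -0.122, 0.002], [-0.122, 0.993, -0.001], [-0.002, -0.001, -1.0]]
force: [-0.5, 0.5, 0.5]
gripper_width: 0.0852
grasp_force: 0.0
```

```bash
python3 - <<'E'
from h import *
s=bot.observe();print(s['clock'],s['tcp_pos'],np.round(s['orientation'],4).tolist(),np.round(s['q'],2),s['force'])
E
```

```text
1.5 [0.53162144 0.24731692 0.23101365] [[-0.9926, -0.1216, 0.0021], [-0.1216, 0.9926, -0.0009], [-0.002, -0.0011, -1.0]] [ 0.36  0.32  1.48 -0.    1.33 -1.33] [-0.53080484  0.52569982  0.48232428]
```

>>> {"name": "carry_out", "arguments": {"commands": [[85,-0.45,-0.45,0.2,0],[85,-0.85,-0.9,0.6,0],[85,-0.85,-0.9,1,0],[85,-0.85,-0.9,1,0],[85,-0.85,-0.9,1,0]]}}

```text
clock: 2.0
tcp_pos: [0.6029, 0.1875, 0.1505]
orientation: [[-0.992, -0.126, -0.004], [-0.126, 0.992, 0.0], [0.004, 0.001, -1.0]]
force: [0.1, 1.2, 1.0]
gripper_width: 0.0846
grasp_force: 0.0
```

```bash
python3 - <<'E'
from h import *
import pickle
s=bot.observe();m=bot.camera_model('wrist');pickle.dump(m,open('w1.pkl','wb'))
print(s['clock'],s['tcp_pos'],np.round(s['orientation'],4).tolist())
save('wrist','w1',s=1.25)
E
```

```text
2.0 [0.60286722 0.18751203 0.15050612] [[-0.992, -0.1258, -0.004], [-0.1258, 0.9921, 0.0001], [0.004, 0.0006, -1.0]]
```

View pics/w1.png

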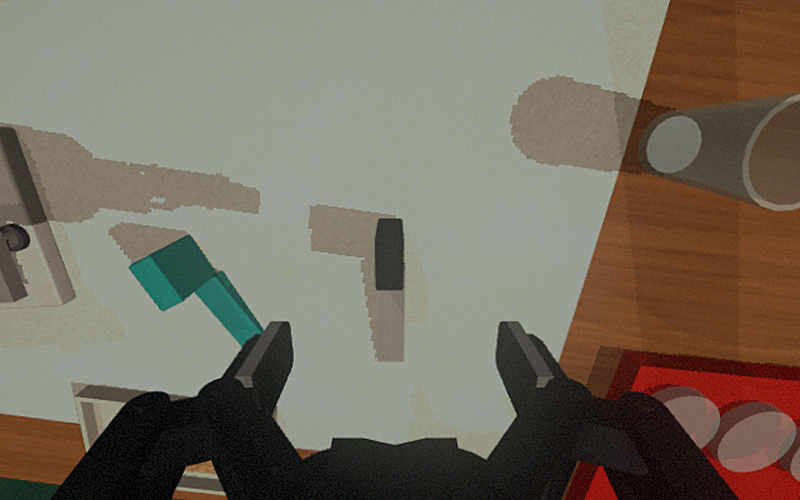

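```bash
python3 - <<'E'
from fit import *
import pickle
m=pickle.load(open('w1.pkl','rb'));print(np.round(m['eye'],3))
p=[.6083,.184,.1262];c,s=np.cos(p[2]),np.sin(p[2])
for X,Y,Z in[(120,12.5,1),(120,-12.5,1),(-20,10,60),(-20,-10,60),(-20,10,4),(-20,-10,4),(20,10,60),(20,-10,60)]:
    print(X,Y,Z,np.round(1.25*proj(m,[p[0]+(c*X-s*Y)/1e3,p[1]+(s*X+c*Y)/1e3,Z/1e3])))
a=cv2.imread('pics/wrist_raw_w1.png');cv2.imwrite('pics/c3.png',np.clip(1.6*cv2.resize(a[165:295,265:355].astype(float),None,fx=4.5,fy=4.5,interpolation=cv2.INTER_CUBIC),0,255))
E
```

```text
[0.521 0.177 0.294]
120 12.5 1 [402. 359.]
120 -12.5 1 [376. 359.]
-20 10 60 [402. 235.]
-20 -10 60 [372. 235.]
-20 10 4 [401. 216.]
-20 -10 4 [376. 216.]
20 10 60 [402. 290.]
20 -10 60 [373. 290.][ WARN:0@0.310] global loadsave.cpp:1063 imwrite_ Unsupported depth image for selected encoder is fallbacked to CV_8U.
```

View pics/c3.png

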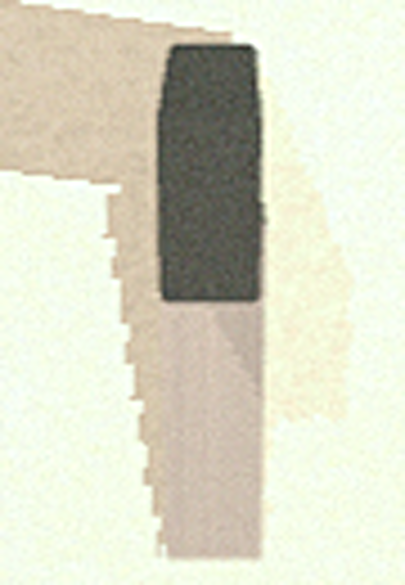

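>>> {"name": "carry_out", "arguments": {"commands": [[85,0,0,0.4,0],[85,0,0,0.8,0],[85,0,0,0.8,0],[85,0,0,0.8,0],[85,0,0,0.8,0]]}}

```text
clock: 2.55
tcp_pos: [0.6061, 0.1878, 0.0902]
orientation: [[-0.992, -0.127, 0.004], [-0.127, 0.992, 0.001], [-0.005, 0.001, -1.0]]
force: [-0.0, -0.2, -0.1]
gripper_width: 0.0848
grasp_force: 0.0
```

>>> {"name": "carry_out", "arguments": {"commands": [[85,-0.02,-0.03,0.3,0],[85,-0.02,-0.03,0.6,0],[85,-0.02,-0.03,0.85,0],[85,-0.02,-0.03,0.9,0],[85,-0.02,-0.03,0.9,0],[85,-0.02,-0.03,0.9,0]]}}

```text
clock: 3.15
tcp_pos: [0.6079, 0.1849, 0.0171]
orientation: [[-0.992, -0.126, 0.003], [-0.126, 0.992, 0.001], [-0.003, 0.0, -1.0]]
force: [-0.1, 0.4, 0.1]
gripper_width: 0.0852
grasp_force: 0.0
```

>>> {"name": "carry_out", "arguments": {"commands": [[10,0,0,0,0],[10,0,0,0,0],[10,0,0,0,0],[10,0,0,0,0],[10,0,0,0,0],[10,0,0,0,0],[10,0,0,0,0],[10,0,0,0,0],[10,0,0,0,0],[10,0,0,0,0]], "squeeze": 60}}

```text
clock: 4.15
tcp_pos: [0.6065, 0.1844, 0.0156]
orientation: [[-0.992, -0.126, 0.0], [-0.126, 0.992, 0.0], [-0.0, -0.0, -1.0]]
force: [-2.8, -0.7, 5.5]
gripper_width: 0.0195
grasp_force: 59.1
```

>>> {"name": "carry_out", "arguments": {"commands": [[10,0,0,-0.2,0],[10,0,0,-0.4,0],[10,0,0,-0.7,0],[10,0,0,-1,0],[10,0,0,-1,0],[10,0,0,-1,0]]}}

```text
clock: 4.75
tcp_pos: [0.6063, 0.1844, 0.0948]
orientation: [[-0.992, -0.126, -0.0], [-0.126, 0.992, 0.0], [0.0, 0.0, -1.0]]
force: [0.9, -0.5, -2.7]
gripper_width: 0.0192
grasp_force: 58.6
```

>>> {"name": "carry_out", "arguments": {"commands": [[10,0.2,-0.2,-0.1,0],[10,0.5,-0.5,-0.2,0],[10,0.8,-0.8,-0.3,0],[10,1,-1,-0.3,0],[10,1,-1,-0.3,0]]}}

```text
clock: 5.25
tcp_pos: [0.5329, 0.0928, 0.1173]
orientation: [[-0.992, -0.124, -0.007], [-0.124, 0.992, -0.001], [0.007, -0.001, -1.0]]
force: [-0.2, -0.3, -2.3]
gripper_width: 0.0195
grasp_force: 58.9
```

>>> {"name": "carry_out", "arguments": {"commands": [[10,0.2,-0.2,0,0],[10,0.5,-0.5,0,0],[10,0.8,-0.8,0,0],[10,1,-1,0,0],[10,1,-1,0,0]]}}

```text
clock: 5.75
tcp_pos: [0.4649, 0.0044, 0.1177]
orientation: [[-0.992, -0.124, -0.005], [-0.124, 0.992, -0.0], [0.005, 0.001, -1.0]]
force: [-0.1, 1.2, -2.9]
gripper_width: 0.0197
grasp_force: 59.1
```

>>> {"name": "carry_out", "arguments": {"commands": [[10,0.1,-0.3,0,0],[10,0.2,-0.6,0,0],[10,0.3,-0.9,0,0],[10,0.3,-1,0,0],[10,0.3,-1,0,0]]}}

```text
clock: 6.25
tcp_pos: [0.4554, -0.0772, 0.1188]
orientation: [[-0.992, -0.125, 0.0], [-0.125, 0.992, 0.0], [-0.0, 0.0, -1.0]]
force: [0.6, 0.2, -1.6]
gripper_width: 0.0197
grasp_force: 59.3
```

>>> {"name": "carry_out", "arguments": {"commands": [[10,0,-0.3,0,0],[10,0,-0.6,0,-0.02],[10,0,-0.9,0,-0.042],[10,0,-1,0,-0.042],[10,0,-1,0,-0.042],[10,0,-1,0,-0.042]]}}

```text
clock: 6.85
tcp_pos: [0.4642, -0.1549, 0.1189]
orientation: [[-0.982, -0.191, -0.001], [-0.191, 0.982, 0.001], [0.001, 0.001, -1.0]]
force: [-0.7, -0.7, -1.2]
gripper_width: 0.0191
grasp_force: 59.4
```

>>> {"name": "carry_out", "arguments": {"commands": [[10,0.1,-0.3,0,0],[10,0.16,-0.57,0,0],[10,0.16,-0.57,0.3,0],[10,0.16,-0.57,0.6,0],[10,0.16,-0.57,0.6,0],[10,0.16,-0.57,0.6,0]]}}

```text
clock: 7.45
tcp_pos: [0.4601, -0.2021, 0.0712]
orientation: [[-0.981, -0.192, -0.002], [-0.192, 0.981, 0.001], [0.001, 0.002, -1.0]]
force: [0.0, -0.7, -2.1]
gripper_width: 0.0194
grasp_force: 59.3
```

```bash
python3 - <<'E'
from h import *
import pickle
s=bot.observe();m=bot.camera_model('wrist');pickle.dump(m,open('w2.pkl','wb'))
print(s['clock'],s['tcp_pos'],np.round(s['orientation'],4).tolist(),s['force'],np.round(m['eye'],3))
save('wrist','w2',s=1.25)
E
```

```text
7.45 [ 0.46014822 -0.2021458   0.07116712] [[-0.9813, -0.1923, -0.0016], [-0.1923, 0.9813, 0.0012], [0.0013, 0.0015, -1.0]] [ 0.01180283 -0.73194011 -2.09509985] [ 0.378 -0.218  0.214]
```

View pics/w2.png

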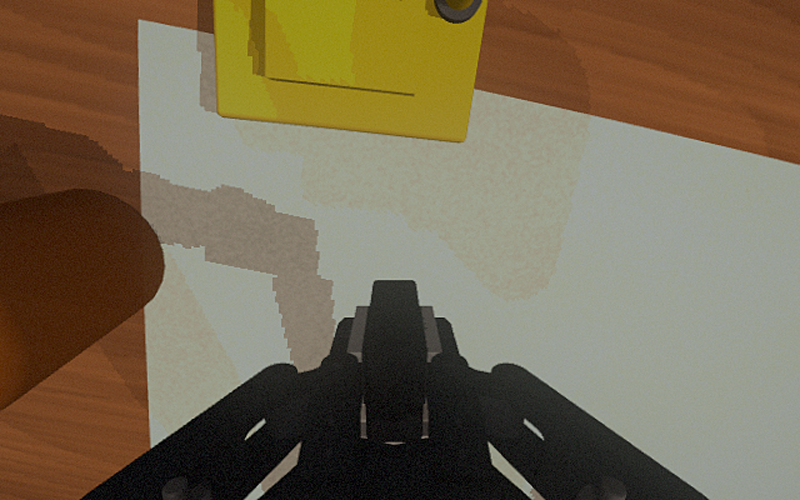

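```bash
python3 - <<'E'
from h import *
a=bot.capture('top')[:,:,::-1];b=bot.capture('scene')[:,:,::-1]
h=np.zeros((570,800,3),'uint8')
t=cv2.resize(a[105:225,340:440],None,fx=4.5,fy=4.5,interpolation=cv2.INTER_CUBIC);h[:540,:450]=t
q=cv2.resize(b[150:250,205:275],None,fx=4.5,fy=4.5,interpolation=cv2.INTER_CUBIC);h[:450,470:785]=q
cv2.imwrite('pics/c4.png',np.clip(h*1.3,0,255).astype('uint8'))
E
```

```text
(no output)
```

View pics/c4.png

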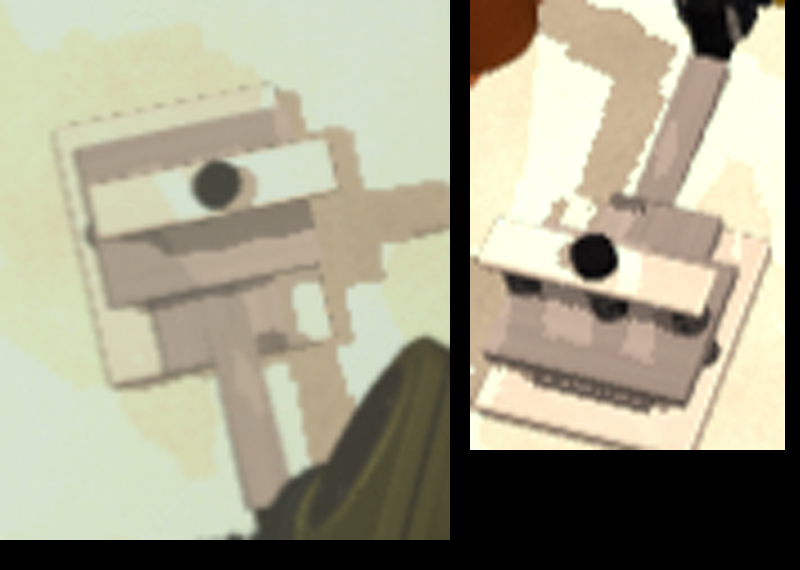

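```bash
python3 - <<'E'
from h import *
m=bot.camera_model('top');o=np.array([.6025,-.1744]);y=.192
R=np.array([[np.cos(y),-np.sin(y)],[np.sin(y),np.cos(y)]])
for n,a,b,z in(('tipL',213,350,.0575),('tipR',251,340,.0575),('L2',247,507,.066),('R2',288,490,.066),('plateFL',165,372,.03)):
    P=onz(m,340+a/4.5,105+b/4.5,z)[:2];print(n,np.round(R.T@(P-o)*1e3,1))
s=bot.observe();print(np.round(R.T@(s['tcp_pos'][:2]-o)*1e3,1))
E
```

```text
tipL [-34.2  10.7]
tipR [-33.2 -10.7]
L2 [-120.6   12.9]
R2 [-116.3  -10.7]
plateFL [-38.6  34.1]
[-143.9   -1.5]
```

>>> {"name": "carry_out", "arguments": {"commands": [[10,0,0,0.1,0],[10,0,0,0.2,0],[10,0,0,0.25,0],[10,0,0,0.25,0],[10,0,0,0.25,0]]}}

```text
clock: 8.1
tcp_pos: [0.4604, -0.2034, 0.051]
orientation: [[-0.982, -0.191, -0.001], [-0.191, 0.982, 0.0], [0.001, 0.0, -1.0]]
force: [-0.5, -0.6, -1.5]
gripper_width: 0.0195
grasp_force: 59.3
```

```bash
python3 - <<'E'
from h import *
import pickle
I=[];F=[]
for i in range(8):
    I.append(bot.capture('scene'));s=bot.observe();F.append(np.r_[s['force'],s['tcp_pos']])
np.save('ref.npy',np.mean(I,0));print(np.round(np.mean(F,0),4),np.round(np.std(F,0),4),s['clock'])
E
```

```text
[ 0.3371 -0.3728 -1.4397  0.4607 -0.2036  0.0514] [5.540e-01 2.442e-01 4.910e-01 0.000e+00 0.000e+00 1.000e-04] 8.5
```

>>> {"name": "carry_out", "arguments": {"commands": [[10,0,0,0.03,0],[10,0,0,0.05,0],[10,0,0,0.05,0],[10,0,0,0.05,0]]}}

```text
clock: 8.9
tcp_pos: [0.4604, -0.2034, 0.0472]
orientation: [[-0.981, -0.191, -0.0], [-0.191, 0.981, 0.0], [0.0, 0.0, -1.0]]
force: [0.2, -0.1, -1.3]
gripper_width: 0.0189
grasp_force: 59.3
```

>>> {"name": "carry_out", "arguments": {"commands": [[10,0,0,0.015,0],[10,0,0,0.015,0],[10,0,0,0.015,0]]}}

```text
clock: 9.2
tcp_pos: [0.4605, -0.2035, 0.0461]
orientation: [[-0.982, -0.191, -0.0], [-0.191, 0.982, 0.0], [0.0, 0.0, -1.0]]
force: [-0.1, 0.4, -1.0]
gripper_width: 0.0194
grasp_force: 59.3
```

>>> {"name": "carry_out", "arguments": {"commands": [[10,0,0,0.015,0],[10,0,0,0.015,0],[10,0,0,0.015,0]]}}

```text
clock: 9.5
tcp_pos: [0.4607, -0.2036, 0.0452]
orientation: [[-0.982, -0.191, 0.0], [-0.191, 0.982, -0.0], [-0.0, -0.0, -1.0]]
force: [-1.5, -0.4, 2.7]
gripper_width: 0.0192
grasp_force: 60.0
```

>>> {"name": "carry_out", "arguments": {"commands": [[10,-0.05,0,0,0],[10,-0.1,0,0,0],[10,-0.15,0,0,0],[10,-0.2,0,0,0],[10,-0.25,0,0,0],[10,-0.3,0,0,0],[10,-0.35,0,0,0],[10,-0.4,0,0,0],[10,-0.4,0,0,0],[10,-0.4,0,0,0]]}}

```text
clock: 10.5
tcp_pos: [0.4928, -0.1973, 0.0452]
orientation: [[-0.981, -0.192, 0.001], [-0.192, 0.981, -0.0], [-0.001, -0.0, -1.0]]
force: [-3.0, -0.5, 6.1]
gripper_width: 0.0195
grasp_force: 60.4
```

```bash
cat > chk.py <<'E'
from h import *
I=[];F=[]
for i in range(6):
    I.append(bot.capture('scene'));s=bot.observe();F.append(np.r_[s['force'],s['tcp_pos']])
I=np.mean(I,0).astype(np.float32).mean(2);ref=np.load('ref.npy').astype(np.float32).mean(2)
F=np.mean(F,0);y=.192;R=np.array([[np.cos(y),-np.sin(y)],[np.sin(y),np.cos(y)]])
print('t',s['clock'],'F',np.round(F[:3],2),'press xy mm',np.round(R.T@(F[3:5]-[.6025,-.1744])*1e3,1),'z',F[5],'Rz',np.round(s['orientation'],3)[:,2])
m=bot.camera_model('scene')
def P(x,yy,z): 
    q=R@[x,yy];return proj(m,[.6025+q[0],-.1744+q[1],z])
# back/lower edges of platen: patches; shift by ECC
for n,(x0,y0,x1,y1) in {'platen':(206,212,262,242),'base':(203,232,300,262)}.items():
    a=ref[y0:y1,x0:x1];b=I[y0:y1,x0:x1]
    W=np.eye(2,3,dtype=np.float32)
    try:
        cc,W=cv2.findTransformECC(a,b,W,cv2.MOTION_TRANSLATION,(3,200,1e-6));print(n,W[:,2],cc)
    except Exception as e: print(n,e)
p=P(.09,0,.04);print('platen back edge px',p,'d/3mm',P(.09,0,.043)-p)
E
python3 chk.py
```

```text
t 10.8 F [-2.58 -0.01  5.55] press xy mm [-112.1   -1.6] z 0.04522061796622092 Rz [ 0.001 -0.    -1.   ]
platen [-0.02962977 -0.01857926] 0.996809391348508
base [-0.03137803 -0.000918  ] 0.9980062583000743
platen back edge px [230.78689944 233.64394099] d/3mm [-0.21490796 -0.55258037]
```

>>> {"name": "carry_out", "arguments": {"commands": [[10,-0.05,0,0,0],[10,-0.1,0,0,0],[10,-0.15,0,0,0],[10,-0.2,0,0,0],[10,-0.2,0,0,0]]}}

```text
clock: 11.3
tcp_pos: [0.5082, -0.1943, 0.0454]
orientation: [[-0.981, -0.192, 0.0], [-0.192, 0.981, -0.0], [-0.0, -0.0, -1.0]]
force: [-3.8, -0.1, 7.7]
gripper_width: 0.0195
grasp_force: 60.6
```

```bash
python3 chk.py
```

```text
t 11.6 F [-3.51 -0.52  7.13] press xy mm [-96.4  -1.5] z 0.04535358242278101 Rz [ 0. -0. -1.]
platen [ 0.00061043 -0.00651964] 0.9951703700745718
base [-0.01157475 -0.01952231] 0.9970045300183603
platen back edge px [230.78689944 233.64394099] d/3mm [-0.21490796 -0.55258037]
```

>>> {"name": "carry_out", "arguments": {"commands": [[10,-0.05,0,0,0],[10,-0.1,0,0,0],[10,-0.1,0,0,0],[10,-0.1,0,0,0]]}}

```text
clock: 12.0
tcp_pos: [0.5159, -0.1927, 0.0454]
orientation: [[-0.981, -0.192, 0.0], [-0.192, 0.981, -0.0], [-0.0, -0.0, -1.0]]
force: [-3.8, -0.1, 8.7]
gripper_width: 0.0195
grasp_force: 60.6
```

```bash
python3 chk.py
```

```text
t 12.3 F [-3.59 -0.11  7.72] press xy mm [-88.5  -1.5] z 0.04542098321906215 Rz [ 0. -0. -1.]
platen [ 0.00049297 -0.01570551] 0.9951402432148626
base [-0.0056357  -0.01224552] 0.9970418616180773
platen back edge px [230.78689944 233.64394099] d/3mm [-0.21490796 -0.55258037]
```

>>> {"name": "carry_out", "arguments": {"commands": [[10,-0.05,0,0,0],[10,-0.1,0,0,0],[10,-0.1,0,0,0],[10,-0.1,0,0,0]]}}

```text
clock: 12.7
tcp_pos: [0.5214, -0.1912, 0.0456]
orientation: [[-0.981, -0.192, -0.004], [-0.192, 0.981, -0.0], [0.004, 0.0, -1.0]]
force: [-10.0, -1.4, 13.0]
gripper_width: 0.0198
grasp_force: 61.4
```

```bash
python3 chk.py
```

```text
t 13.0 F [-8.78 -1.65 12.73] press xy mm [-82.8  -1. ] z 0.04557757633737334 Rz [-0.004 -0.    -1.   ]
platen [-0.02812155 -0.04822389] 0.9943445791397686
base [-0.01643584 -0.02306727] 0.9964954966722599
platen back edge px [230.78689944 233.64394099] d/3mm [-0.21490796 -0.55258037]
```

>>> {"name": "carry_out", "arguments": {"commands": [[10,-0.05,0,0,0],[10,-0.1,0,0,0],[10,-0.1,0,0,0],[10,-0.1,0,0,0]]}}

```text
clock: 13.4
tcp_pos: [0.5286, -0.1896, 0.0456]
orientation: [[-0.981, -0.192, -0.005], [-0.192, 0.981, 0.0], [0.005, 0.001, -1.0]]
force: [-10.9, -1.5, 14.3]
gripper_width: 0.0188
grasp_force: 61.6
```

```bash
python3 chk.py
```

```text
t 13.7 F [-10.89  -1.83  13.96] press xy mm [-75.4  -0.8] z 0.04559093996312328 Rz [-0.005  0.    -1.   ]
platen [-0.08576337 -0.10099325] 0.9896881334596175
base [-0.04364249 -0.06438941] 0.9917631131290595
platen back edge px [230.78689944 233.64394099] d/3mm [-0.21490796 -0.55258037]
```

>>> {"name": "carry_out", "arguments": {"commands": [[10,-0.05,0,0,0],[10,-0.08,0,0,0],[10,-0.08,0,0,0],[10,-0.08,0,0,0]]}}

```text
clock: 14.1
tcp_pos: [0.5341, -0.1884, 0.0456]
orientation: [[-0.981, -0.193, -0.006], [-0.193, 0.981, 0.0], [0.006, 0.001, -1.0]]
force: [-12.6, -2.1, 16.3]
gripper_width: 0.0195
grasp_force: 61.8
```

```bash
python3 chk.py
```

```text
t 14.4 F [-12.59  -1.95  15.27] press xy mm [-69.8  -0.6] z 0.04560047086412369 Rz [-0.006  0.    -1.   ]
platen [-0.09015647 -0.15530509] 0.9834167993061808
base [-0.04715476 -0.09179538] 0.9923140930906778
platen back edge px [230.78689944 233.64394099] d/3mm [-0.21490796 -0.55258037]
```

>>> {"name": "carry_out", "arguments": {"commands": [[10,-0.05,0,0,0],[10,-0.08,0,0,0],[10,-0.08,0,0,0],[10,-0.08,0,0,0]]}}

```text
clock: 14.8
tcp_pos: [0.5399, -0.1871, 0.0456]
orientation: [[-0.981, -0.193, -0.007], [-0.193, 0.981, 0.0], [0.007, 0.001, -1.0]]
force: [-14.2, -2.3, 14.5]
gripper_width: 0.019
grasp_force: 61.8
```

```bash
python3 chk.py; python3 - <<'E'
from h import *
I=np.mean([bot.capture('scene') for i in range(4)],0);R=np.load('ref.npy')
c=lambda a:cv2.resize(a[185:260,195:285].astype('uint8')[:,:,::-1],None,fx=4.4,fy=4.4,interpolation=cv2.INTER_CUBIC)
d=np.clip(128+4*(I-R),0,255)
t=bot.capture('top');tt=cv2.resize(t[110:200,340:440][:,:,::-1],None,fx=3,fy=3,interpolation=cv2.INTER_CUBIC)
h=np.zeros((600,800,3),'uint8');h[:330,:396]=c(I);h[:330,400:796]=c(d);h[330:600,:300]=tt
np.save('cur.npy',I);cv2.imwrite('pics/c5.png',h)
E
```

```text
t 15.1 F [-13.68  -2.15  16.12] press xy mm [-63.9  -0.5] z 0.04559692885625869 Rz [-0.007  0.    -1.   ]
platen [-0.11714531 -0.21268803] 0.9778666835144745
base [-0.08849683 -0.11290871] 0.9870053695574955
platen back edge px [230.78689944 233.64394099] d/3mm [-0.21490796 -0.55258037]
```

View pics/c5.png

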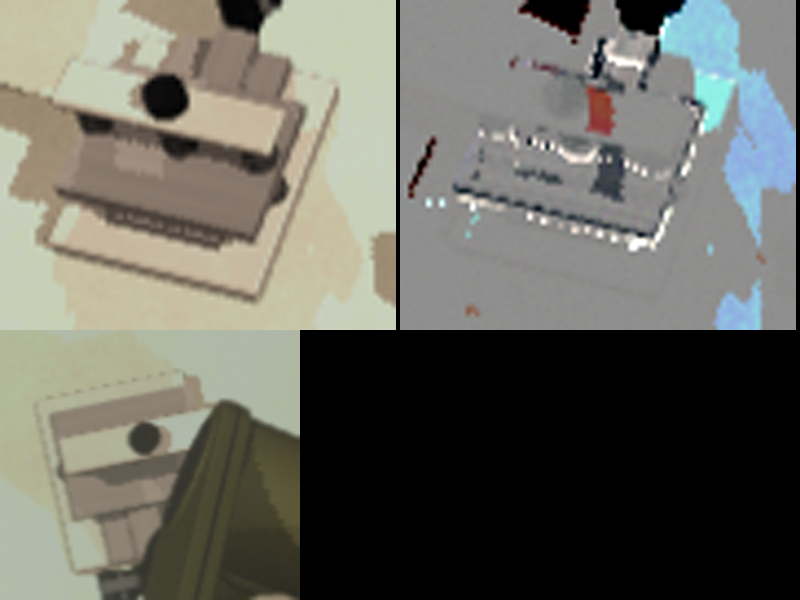

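```bash
cat > lift.py <<'E'
from h import *
from scipy.ndimage import shift
from scipy.optimize import minimize_scalar
def lift():
    a=np.load('ref.npy').mean(2);b=np.load('cur.npy').mean(2)
    o=lambda x,y:(195+x/4.4,185+y/4.4)
    d=np.array([-.0716,-.1842])  # px per mm (u,v)
    for nm,L in (('back',[(70,196),(115,207)]),('back2',[(215,231),(245,239)]),('right',[(255,225),(268,195)])):
        M=np.zeros(a.shape,np.uint8);cv2.line(M,*[tuple(np.int32(np.round(o(*p)))) for p in L],255,7);M=M>0
        f=lambda k:np.mean((shift(a,(d[1]*k,d[0]*k),order=3)-b)[M]**2)
        r=minimize_scalar(f,bounds=(-2,10),method='bounded');print(nm,'lift mm',round(r.x,2),'resid',round(f(r.x),1),'vs',round(f(0),1))
lift()
E
python3 lift.py
```

```text
back lift mm 1.65 resid 55.5 vs 100.4
back2 lift mm 2.24 resid 160.1 vs 292.9
right lift mm 1.33 resid 58.3 vs 99.4
```

>>> {"name": "carry_out", "arguments": {"commands": [[10,-0.04,0,0,0],[10,-0.07,0,0,0],[10,-0.07,0,0,0],[10,-0.07,0,0,0],[10,-0.07,0,0,0],[10,-0.07,0,0,0]]}}

```text
clock: 15.95
tcp_pos: [0.5446, -0.186, 0.0456]
orientation: [[-0.981, -0.193, -0.008], [-0.193, 0.981, 0.0], [0.008, 0.002, -1.0]]
force: [-14.8, -3.6, 17.4]
gripper_width: 0.0196
grasp_force: 62.0
```

```bash
python3 chk.py; python3 - <<'E'
from h import *
np.save('cur.npy',np.mean([bot.capture('scene') for i in range(4)],0))
import lift
s=bot.observe();print(s['grasp_force'],s['gripper_width'],np.round(s['joint_vel'],4))
E
```

```text
t 16.25 F [-14.84  -2.82  17.14] press xy mm [-59.   -0.4] z 0.04557175422991764 Rz [-0.008  0.    -1.   ]
platen [-0.14578211 -0.23145346] 0.9652239209748193
base [-0.08664922 -0.1456693 ] 0.9817967366463689
platen back edge px [230.78689944 233.64394099] d/3mm [-0.21490796 -0.55258037]
back lift mm 2.04 resid 75.9 vs 144.7
back2 lift mm 2.74 resid 237.2 vs 437.3
right lift mm 1.52 resid 65.8 vs 119.9
62.02822923660278 0.019487512998833164 [-0.0013 -0.0003  0.0012  0.0011  0.0016  0.0011]
```

```bash
python3 -c "
from workcell import bot
print(bot.job_done())"
```

```text
the job is handed in; nothing more can be done
None
```

I handed the job in with the gauge still gripped (about 62 N) and flat on the lower plate. The blade is pushed in until it drags, and the upper plate is raised by roughly 3 mm: 3.0–3.7 mm from the insertion depth, 1.5–2.7 mm from the camera images. The hand-in call returned no verdict.

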